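# Fit the round rack on the sample changer and load a vial

### The arm

A 6-joint arm with a two-finger parallel gripper is mounted at the origin on the work surface. World frame = base frame: x ahead of the robot, y to its left, z up, the work surface at z = 0. Lengths are in m, angles in rad, forces in N, time in s.
With the tool pointing down it reaches from about 0.35 to 0.775 m from the base axis. Payload 7.3 kg.
Tool frame: the origin (TCP) lies on the centre line of the jaws, within the pads' length; the fingertips stand 25 mm ahead of it and the grasp point (between the pads) lies 6 mm ahead of it; z points along the fingers, y is the line along which they close (so a half turn about z gives the same grasp; the last joint's range is limited). The gripper opens to 92 mm and grips with 3 to 60 N. Pads are 19 mm wide; open, the fingers measure 130 mm over their backs; the gripper's body (75 mm by 190 mm) begins 47 mm behind the grasp point.
Start: joints at [-1.366, 0.342, 1.524, -0, 1.275, -0.146], TCP at [0.18, -0.493, 0.252] pointing down, gripper open.
Joint ranges: [-2.53, 2.53], [-0.77, 2.02], [0.04, 2.7], [-1, 4.14], [0.28, 2.66], [-3.11, 3.11]. Speed limits (rad/s): [2.57, 2.57, 3.14, 3.14, 3.14, 3.14].

### API

Orientations are given as a unit quaternion [x, y, z, w].
In Python, from bench import manip, jaws, solver, get_state, camera gives the robot as it stands. Calls block until the motion is done:
- manip.movep(position, orientation): joint-space move of the TCP to a pose.
- manip.servo_line(position, v=0.15, attitude=None, force_limit=None): straight line of the TCP; attitude=None keeps the orientation; v is the mean speed in m/s. With force_limit (N) it stops when the force on the tool has changed by that much, and returns True; else False.
- manip.move_joints(angles): joint-space move.
- jaws.grip(opening, strength=None): finger opening in m; strength is the grip in N (None keeps the last); returns when the fingers have stopped.
- manip.wait(seconds).
- solver.inverse_kinematics(position, orientation): joint angles nearest the present ones, or None.
- get_state(): the state.
- camera(name): name is "side" or "top"; returns a dict with "color" (400x640x3 uint8, blue, green, red), "depth" (400x640 float32, m along the optical axis (not along the pixel's ray), 0 where there is no reading), "fovy" (degrees; the focal length in pixels is half the picture's height over the tangent of half this angle, whatever the lens; pixels are square), "cx", "cy" (the principal point, pixels), "T" (4x4, takes a point from camera to world coordinates). Camera axes: x right, y down, z forward; pixel columns grow to the right and rows downward; lengths in m; the calibration is good to about 2 mm. A picture is of the moment at which its call begins.
A pose or a line that the arm cannot do raises manip.Unreachable and nothing moves.
- manip.hand_in(): hands the job in; it is judged then, once.
The state is a dict: "clock": time; "q": joint angles; "qvel": joint speeds; "effort": joint torques, N m; "ee_pos": TCP position; "tcp_rot": TCP orientation; "ft_force": force on the tool from outside, world axes, zero at the start; "torque": the same for the moment, N m; "opening": finger opening in m; "grasp_force": force on a finger pad.
Only numpy, scipy, OpenCV 4.12 (cv2) and the standard library are available. Lean on these libraries where they do the work, as an engineer would, in place of code of your own. Each camera call takes 0.05 s, during which the arm holds its last target. There are 200 camera calls.

### The job

Take the empty round rack by its handle, lower it over the sample changer's spindle and turn it gently until it drops over the four drive pins and sits fully home; never force it down on the pins. Then set the wide sample vial gently upright in any one of the rack's six wells and let go of everything. Keep the vial upright throughout and leave the other things on the bench where they stand.

Things in the scene. Friction and masses are not known exactly. Their poses are not given: they have to be found in the camera images.
- rack: Round white plastic rack, 204 mm across, 22 mm tall, 0.2 to 0.4 kg, empty, flat on the bench at the start. Origin: centre of its underside, z up. Six round wells 46 mm across, 17 mm deep (floors 5 mm, mouths 22 mm above the underside), centred 72 mm from the middle at 0, 60, 120, 180, 240, 300 degrees from the rack's x axis.
- handle (a point): Middle of the rack's black bar handle, on the rack's axis 51 mm above its underside. The bar lies along x: 70 mm long, 14 mm wide (y), from 42 to 60 mm above the underside, on two steel posts 10 mm thick at x = +-27 mm; open below, so the spindle may rise under it. Axes as the rack's.
- bore (a point): Top of the rack's central bore, 12 mm above its underside. The 12 mm thick plate here lies in a recess 86 mm across. Through holes: the bore, 19.5 mm across, and around it four pin holes 10 mm across at x, y = +-21.2 mm (30 mm from the middle, at 45, 135, 225, 315 degrees from the rack's x axis).
- changer: Sample changer, fixed: beige housing 60 mm high, reaching 125 mm either way in x and from -110 to +225 mm in y; on it a lift column 75 by 62 mm centred at x = 70, y = 185 mm, its top 272 mm above the bench, its head swung out to +y. Origin: on the bench straight under the spindle's axis, z up. It carries the drive hub (see seat, spindle).
- seat (a point): On the spindle's axis at the top of the drive hub (aluminium disc 100 mm across), 68 mm above the bench. The rack's origin comes here when fully home, any of the four ways round; resting on top of unmatched pins it stands 10 mm higher. Axes as the housing's: they do not tell the hub's angle.
- spindle (a point): Tip of the steel spindle, 30 mm above the seat: 18 mm thick, its last 8 mm tapered. Round it four steel drive pins stand on the hub: 8 mm thick, 10 mm tall, chamfered, 30 mm from the axis, 90 degrees apart. The hub's angle is not given: it may be any; see the pins from above or feel for them. Its geared drive holds it, slipping above about 0.5 N m.
- vial: The wide sample vial: capped amber jar, 72 mm tall, about 0.06 to 0.11 kg. Its body is 40 mm across up to 42 mm above its underside, then a shoulder, a neck 33 mm across, and a white cap 37 mm across over the top 16 mm. Origin: centre of its underside, z up.
- thin_vial: Bystander: capped amber vial, 26 mm across, 78 mm tall. Origin: centre of its underside.
- weigh_bottle: Bystander: low glass weighing bottle with lid, 56 mm across, 46 mm tall. Origin: centre of its underside.
- wash_bottle: Bystander: white wash bottle, 64 mm across, 200 mm tall with its spout. Origin: centre of its underside.
- reagent_bottle: Bystander: amber reagent bottle, 72 mm across, 150 mm tall. Origin: centre of its underside.
- spatula: Bystander: thin steel laboratory spatula 160 mm long, 5 mm tall, lying flat. Origin: the middle of its length, underside; its length along x.
- tip_box: Bystander: flat box 74 by 104 mm, 36 mm tall. Origin: centre of its underside.
- timer: Bystander: white bench timer 50 by 75 mm, 20 mm tall. Origin: centre of its underside.
Not all that is in view belongs to the job. What is shaped like the vial but red is not meant.

How it is judged:
By the outcome, as a careful person would: the job done as asked, in the order asked, and still so for the second after the job is handed in, with the robot touching nothing.
It also fails if it takes over 59 s, if anything falls off the work surface, if the arm or the gripper's body presses on something with over 40 N, if the wrist force passes 120 N, or if a joint passes its speed limit or range.

## Working session

There is one attempt and no reset: what is moved stays moved. The work goes in short steps, each a Python script; the robot and the scene stay as the last script left them, time stands still between calls to the robot, and variables do not carry over. Pictures are saved under pics/ and viewed, at most 10 in all, crops included, and the job is handed in when it is done.

```bash
mkdir -p pics; ls; cat > h.py <<'E'
import numpy as np, cv2, pickle
from bench import manip, jaws, solver, get_state, camera
def snap(n,tag):
    c=camera(n); cv2.imwrite(f'pics/{tag}.png',c['color']); pickle.dump(c,open(f'pics/{tag}.pkl','wb')); return c
def load(tag): return pickle.load(open(f'pics/{tag}.pkl','rb'))
def ray(c,u,v):
    f=200/np.tan(np.radians(c['fovy'])/2)
    T=np.array(c['T']); d=T[:3,:3]@np.array([(u-c['cx'])/f,(v-c['cy'])/f,1]); return T[:3,3],d
def at_z(c,u,v,z):
    o,d=ray(c,u,v); return o+d*(z-o[2])/d[2]
def at_d(c,u,v):
    o,d=ray(c,u,v); return o+d*c['depth'][int(round(v)),int(round(u))]
def cloud(c):
    f=200/np.tan(np.radians(c['fovy'])/2); T=np.array(c['T'])
    v,u=np.mgrid[:400,:640]; z=c['depth']
    P=np.stack([(u-c['cx'])/f*z,(v-c['cy'])/f*z,z],-1)@T[:3,:3].T+T[:3,3]; P[z==0]=np.nan; return P
def quat(yaw): # tool down; tool x axis at yaw in world; tool y = at yaw-90deg
    return [np.cos(yaw/2),np.sin(yaw/2),0,0]
E
python3 - <<'E'
from h import *
for n in('top','side'):
    c=snap(n,n+'0'); print(n,c['fovy'],c['cx'],c['cy'],np.round(c['T'],3).tolist(), c['depth'].min(),c['depth'].max())
s=get_state(); print(s['tcp_rot'],s['ee_pos'],s['clock'])
E
```

```text
pics
top 49.55544136049039 324.0213200894045 192.66567940833667 [[0.006, -0.997, 0.082, 0.49], [-1.0, -0.008, -0.018, -0.146], [0.018, -0.082, -0.996, 1.052], [0.0, 0.0, 0.0, 1.0]] 0.0 1.9043958
side 50.1465477895525 318.63600994414435 195.50563206639717 [[-1.0, 0.004, 0.019, 0.543], [-0.01, 0.732, -0.681, 0.548], [-0.017, -0.681, -0.732, 0.845], [0.0, 0.0, 0.0, 1.0]] 0.0 3.0159833
[ 9.84658038e-01  1.74493827e-01 -2.61504268e-05 -6.71721815e-04] [ 0.1803614  -0.49269364  0.25113634] 0.1
```

View pics/top0.png

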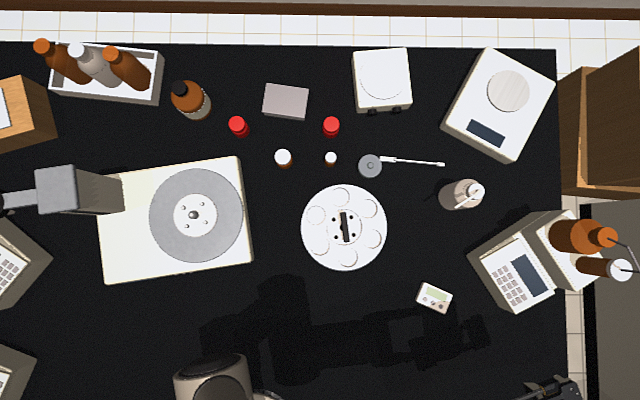

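View pics/side0.png

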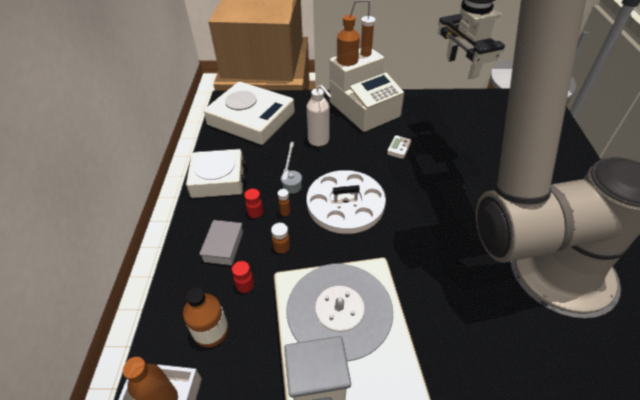

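The top view shows the rack at (344,227), the hub at (195,215) and the changer column to its left. Two candidates have a white cap: (283,157), the wider one, and (331,158), the thinner one. The red look-alikes are at (238,125) and (331,125). The amber jar with the wide white cap at (283,157) fits the vial. I'll confirm this in an enlarged crop.

```bash
python3 - <<'E'
from h import *
c=load('top0')
a=c['color']
A=cv2.resize(a[170:260,150:240],None,fx=4.4,fy=4.4,interpolation=cv2.INTER_CUBIC)
B=cv2.resize(a[182:272,300:390],None,fx=4.4,fy=4.4,interpolation=cv2.INTER_CUBIC)
C=cv2.resize(a[138:178,260:440],None,fx=4.4,fy=4.4,interpolation=cv2.INTER_CUBIC)
I=np.zeros((396+176,800,3),np.uint8);I[:396,:396]=A;I[:396,404:800]=B;I[396:,:792]=C
cv2.imwrite('pics/crop1.png',I)
P=cloud(c)
for n,(u0,u1,v0,v1) in dict(vial=(265,302,140,178),thin=(318,345,146,170),rack=(296,392,180,275)).items():
    Q=P[v0:v1,u0:u1].reshape(-1,3); Q=Q[np.isfinite(Q[:,2])]; print(n,Q[:,2].max(),np.median(Q[:,2]))
    if n!='rack':
        t=Q[Q[:,2]>Q[:,2].max()-.008]; print(t.min(0),t.max(0),(t.min(0)+t.max(0))/2)
# rack disc: top rim
Q=P[180:276,296:392].reshape(-1,3);t=Q[np.abs(Q[:,2]-.022)<.006]; (x,y),r=cv2.minEnclosingCircle((t[:,:2]*1000).astype(np.float32)); print('rack',x,y,r)
h=Q[np.abs(Q[:,2]-.060)<.007]; m=h[:,:2]-h[:,:2].mean(0); w,V=np.linalg.eigh(m.T@m); print('handle',h.mean(0),np.degrees(np.arctan2(V[1,1],V[0,1])),len(h))
Q=P[160:275,140:260].reshape(-1,3)
print('house z hist',np.histogram(Q[:,2],bins=np.arange(.04,.12,.004)))
s=Q[Q[:,2]>.088];print('spindle',len(s),s.mean(0))
E
```

```text
vial 0.0761363106584102 0.0004150067011221559
[ 0.63625399 -0.08565915  0.06832846] [ 0.67127797 -0.05137095  0.07613631] [ 0.65376598 -0.06851505  0.07223239]
thin 0.08356314309018509 0.0004335094697751618
[ 0.6413189  -0.19046442  0.0757739 ] [ 0.66427881 -0.16762739  0.08356314] [ 0.65279885 -0.1790459   0.07966852]
rack 0.06327470687858683 0.0056200804488055756
rack 495.1879577636719 -212.72872924804688 102.13892364501953
handle [ 0.49528243 -0.21241249  0.05949325] -172.17647740223464 183
house z hist (array([  31,   22,   65,  283, 2995, 5389, 2009,  519,   31,   30,    5,
          5,   16,   21,   13,    1,    0,    0,    0]), array([0.04 , 0.044, 0.048, 0.052, 0.056, 0.06 , 0.064, 0.068, 0.072,
       0.076, 0.08 , 0.084, 0.088, 0.092, 0.096, 0.1  , 0.104, 0.108,
       0.112, 0.116]))
spindle 51 [0.5193985  0.12554358 0.0938591 ]
```

View pics/crop1.png

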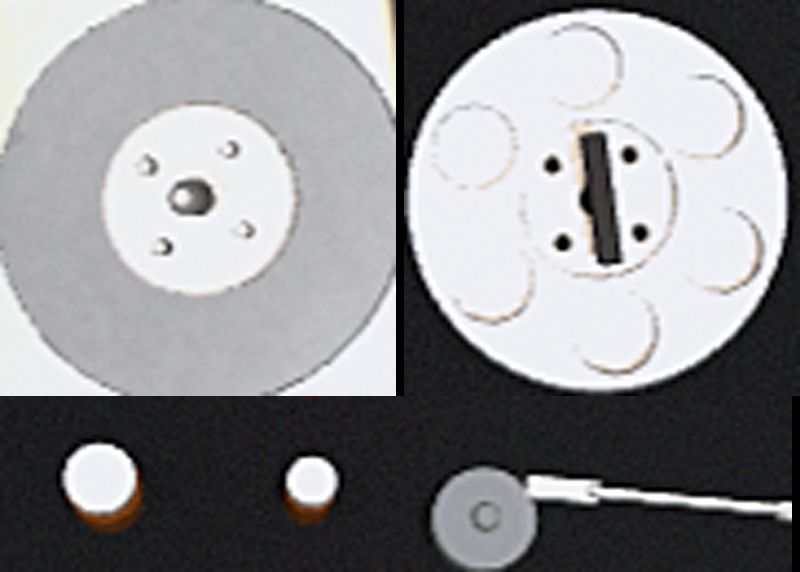

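The crop confirms it. The bottom left shows the wide white cap on amber (the vial), with the thin vial to its right. The hub pins are at crop (149,166), (233,150), (247,230) and (163,247). The rack's bar runs from (592,135) to (609,262). Next I'll cross-check with the side camera and then grasp the handle.

```bash
python3 - <<'E'
from h import *
c=load('top0'); s=load('side0')
o=lambda x,y:(150+(x+.5)/4.4-.5,170+(y+.5)/4.4-.5)
pins=np.array([at_z(c,*o(x,y),.078) for x,y in[(149,166),(233,150),(247,230),(163,247)]])
print('pins',pins.round(4).tolist(),pins.mean(0))
d=pins[:,:2]-pins[:,:2].mean(0); print('r',np.hypot(*d.T),'ang',np.degrees(np.arctan2(d[:,1],d[:,0]))%90)
print('hub',at_z(c,*o(200,199.5),.068), 'spindle tip', at_z(c,*o(193,197),.096))
P=cloud(s)
def circ(t): (x,y),r=cv2.minEnclosingCircle((t[:,:2]*1000).astype(np.float32)); return x,y,r
Q=P.reshape(-1,3)
Q=Q[np.isfinite(Q[:,2])]
near=np.hypot(Q[:,0]-.495,Q[:,1]+.2125)<.125
print('side rack',circ(Q[near&(np.abs(Q[:,2]-.022)<.004)]))
h=Q[near&(Q[:,2]>.054)]; print('side handle',h.mean(0),len(h))
v=Q[(np.hypot(Q[:,0]-.654,Q[:,1]+.0685)<.04)&(Q[:,2]>.064)]; print('side vial cap',(v.min(0)+v.max(0))/2,v.max(0))
sp=Q[(np.hypot(Q[:,0]-.515,Q[:,1]-.125)<.03)&(Q[:,2]>.085)]; print('side spindle',sp.mean(0),len(sp))
for n,yaw,p in[('rack',7.7,(.495,-.2125,.057)),('seat',10,(.515,.125,.125)),('vial',10,(.654,-.0685,.048)),('well',10,(.586,.137,.12))]:
    for y in(yaw,yaw+180):
        q=solver.inverse_kinematics(p,quat(np.radians(y))); print(n,y,None if q is None else np.round(q,2))
E
```

```text
pins [[0.5356, 0.1505, 0.078], [0.5441, 0.1083, 0.078], [0.5035, 0.1, 0.078], [0.4946, 0.1421, 0.078]] [0.51945987 0.12521706 0.078     ]
r [0.03002109 0.02990383 0.02984877 0.0300355 ] ang [57.41353993 55.45175207 57.67677136 55.78984351]
hub [0.51908647 0.12697349 0.068     ] spindle tip [0.51949263 0.12270636 0.096     ]
side rack (495.1942138671875, -211.94461059570312, 104.43404388427734)
side handle [ 0.49525221 -0.20967371  0.05801056] 132
side vial cap [ 0.65470669 -0.06707697  0.06909755] [ 0.67233463 -0.04822427  0.07377251]
side spindle [0.51946289 0.13079173 0.0922    ] 68
rack 7.7 [-0.55  0.6   1.72 -0.    0.83  0.89]
rack 187.7 [-0.55  0.6   1.72 -0.    0.83 -2.25]
seat 10 [ 0.09  0.49  1.68 -0.    0.97  1.49]
seat 190 [ 0.09  0.49  1.68 -0.    0.97 -1.65]
vial 10 [-0.22  0.78  1.35 -0.    1.01  1.18]
vial 190 [-0.22  0.78  1.35 -0.    1.01 -1.97]
well 10 [ 0.1   0.61  1.47 -0.    1.06  1.5 ]
well 190 [ 0.1   0.61  1.47 -0.    1.06 -1.64]
```

```bash
python3 - <<'E'
from h import *
q=quat(np.radians(7.7))
manip.movep([.4953,-.2122,.13],q); jaws.grip(.05,40)
manip.servo_line([.4953,-.2122,.057],v=.12,force_limit=8)
jaws.grip(.0,40); s=get_state(); print(s['clock'],s['opening'],s['ee_pos'],s['grasp_force'])
manip.servo_line([.4953,-.2122,.20],v=.15)
q=quat(np.radians(11.6))
manip.servo_line([.5195,.1255,.068+.030+.014+.057],v=.2,attitude=q)
s=get_state(); print(s['clock'],s['opening'],s['ee_pos'],s['ft_force'],s['torque'])
c=snap('top','top1'); d=snap('side','side1')
A=cv2.resize(c['color'][140:290,100:300],(800,600),interpolation=cv2.INTER_CUBIC);cv2.imwrite('pics/c2.png',A)
A=cv2.resize(d['color'][235:385,240:440],(800,600),interpolation=cv2.INTER_CUBIC);cv2.imwrite('pics/c3.png',A)
E
```

```text
3.9833 0.013619508154216392 [ 0.49528837 -0.21205957  0.05715428] 40.000088810920715
6.9333 0.013755497166913107 [0.51955571 0.12477494 0.16904028] [-0.64058665 -0.54923715 -2.19044911] [ 0.01371468 -0.02088545  0.00982376]
```

View pics/c2.png

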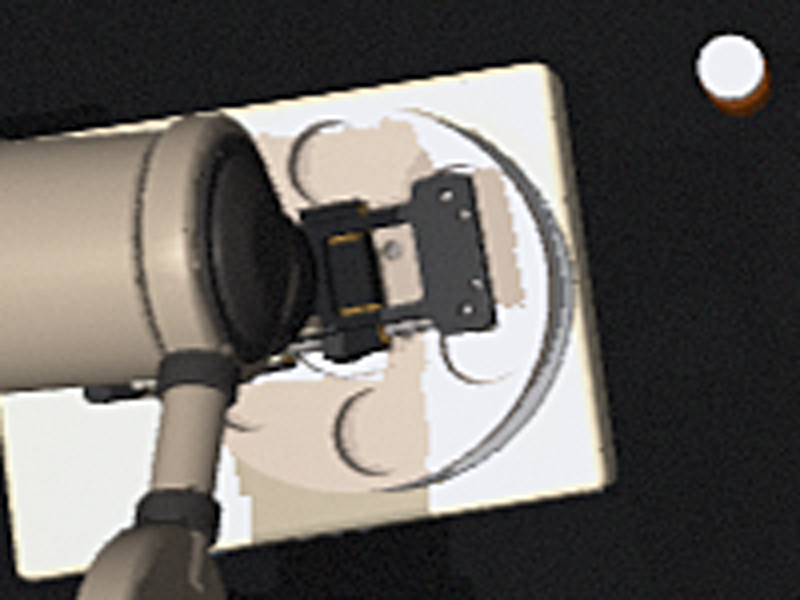

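View pics/c3.png

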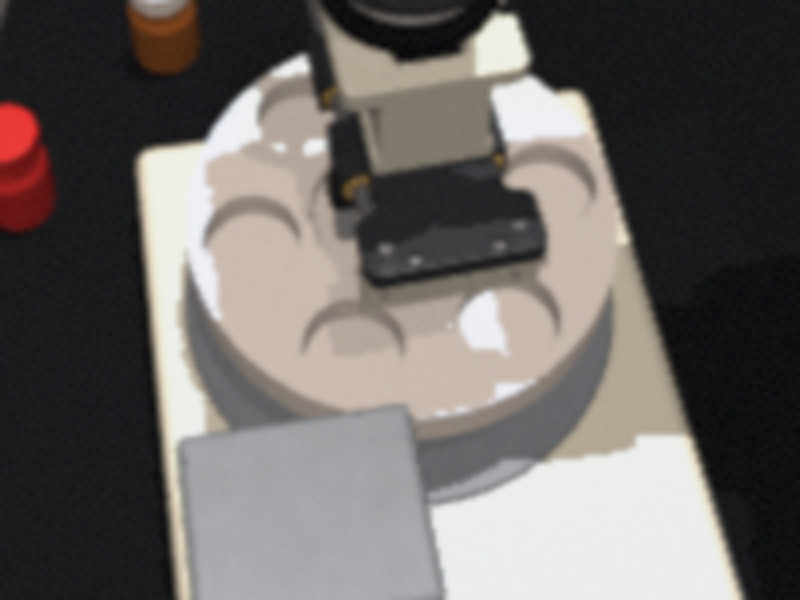

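The rack is held level over the hub. In c2 its rim reaches the right edge at (570,270), and the jaws sit on the bar at (455,250). In c3 the rack is clear of the column. Next I'll lower it onto the spindle, stopping above the pins.

```bash
cat >> h.py <<'E'
def rep(m=''):
    s=get_state(); print(m,round(s['clock'],2),'p',np.round(s['ee_pos'],4),'F',np.round(s['ft_force'],2),'M',np.round(s['torque'],3),'open',round(s['opening'],4)); return s
E
python3 - <<'E'
from h import *
rep('start')
for z in(.160,.152,.146,.140):
    hit=manip.servo_line([.5195,.1255,z],v=.04,force_limit=5); rep(f'{z} {hit}')
    if hit: break
E
```

```text
start 7.03 p [0.5196 0.1248 0.1691] F [-0.14 -0.33 -1.93] M [ 0.007  0.038 -0.021] open 0.0138
0.16 False 7.41 p [0.5193 0.1254 0.1595] F [-0.74 -0.18 -2.85] M [-0.009 -0.053 -0.035] open 0.0141
0.152 False 7.76 p [0.5193 0.1255 0.1517] F [-0.16  0.4  -2.35] M [-0.002 -0.049 -0.037] open 0.0136
0.146 True 7.97 p [0.5197 0.1269 0.147 ] F [ 0.43  5.67 -1.78] M [ 1.111 -0.059 -0.01 ] open 0.0137
```

```bash
python3 - <<'E'
from h import *
xy=np.array(get_state()['ee_pos'][:2])
manip.servo_line([.5195,.1275,.148],v=.04); s=rep('shift')
manip.servo_line([.5195,.1285,.148],v=.04); s=rep('shift2')
E
```

```text
shift 8.22 p [0.5195 0.1274 0.1479] F [ 0.05 -0.21 -2.43] M [ 0.126  0.05  -0.015] open 0.0135
shift2 8.47 p [0.5195 0.1284 0.1479] F [-0.64 -0.94 -2.42] M [-0.01  -0.012 -0.015] open 0.0137
```

```bash
python3 - <<'E'
from h import *
p=np.array([.5195,.1282])
for z in(.144,.1405):
    for k in range(4):
        hit=manip.servo_line([*p,z],v=.03,force_limit=4); s=rep(f'{z} {hit} {p.round(4)}')
        if not hit: break
        F=np.array(s['ft_force'][:2]); p=p+np.clip(F*.00015,-.001,.001); manip.servo_line([*p,s['ee_pos'][2]+.001],v=.03)
# feel both sides for the bore's centre
c=p.copy()
for ax in(0,1):
    e=[]
    for sg in(1,-1):
        t=c.copy(); t[ax]+=sg*.003
        h=manip.servo_line([*t,.1405],v=.01,force_limit=3); s=rep(f'feel {ax}{sg} {h}'); e.append(s['ee_pos'][ax]); manip.servo_line([*c,.1405],v=.03)
    c[ax]=np.mean(e)
    manip.servo_line([*c,.1405],v=.03)
print('centre',c); rep()
E
```

```text
0.144 False [0.5195 0.1282] 8.75 p [0.5193 0.1282 0.1437] F [-0.19  0.22 -2.06] M [0.036 0.015 0.003] open 0.0139
0.1405 False [0.5195 0.1282] 9.02 p [0.5193 0.1282 0.1402] F [-0.02 -0.52 -2.23] M [-0.002  0.003 -0.024] open 0.0133
feel 01 True 9.28 p [0.52   0.1283 0.1396] F [-0.21  0.29 -3.13] M [ 0.083  0.047 -0.002] open 0.0138
feel 0-1 True 9.78 p [0.5187 0.1283 0.1402] F [ 1.98  0.06 -0.6 ] M [ 0.168 -0.434  0.   ] open 0.0135
feel 11 True 10.57 p [0.5191 0.1297 0.1399] F [ 1.86 -0.82 -1.31] M [-0.278 -0.302  0.021] open 0.0139
feel 1-1 True 11.03 p [0.5193 0.1281 0.14  ] F [ 1.49  1.23 -0.95] M [ 0.333 -0.31   0.015] open 0.0142
centre [0.51936954 0.12886925]
 11.53 p [0.5192 0.1288 0.1403] F [ 0.43  0.42 -2.21] M [ 0.019 -0.175  0.025] open 0.014
```

```bash
python3 - <<'E'
from h import *
p=[.5196,.1289]
for a in(11.6,12.6,10.6,13.6,9.6,14.6,8.6,15.6,7.6):
    manip.servo_line([*p,.1375],v=.03,attitude=quat(np.radians(a)))
    hit=manip.servo_line([*p,.1265],v=.02,force_limit=4); s=rep(f'{a} {hit}')
    if s['ee_pos'][2]<.1315: break
E
```

```text
11.6 False 12.48 p [0.5196 0.1289 0.1265] F [ 0.66  0.7  -1.57] M [ 0.037 -0.018 -0.02 ] open 0.0136
```

It went over the pins on the first try. Now to seat it fully and check the height before letting go.

```bash
python3 - <<'E'
from h import *
p=[.5196,.1289]
hit=manip.servo_line([*p,.1235],v=.015,force_limit=4); s=rep(f'down {hit}')
z=s['ee_pos'][2]
jaws.grip(.045); rep('open')
manip.servo_line([*p,.22],v=.15)
manip.movep([.654,-.0675,.16],quat(np.radians(10))); rep('above vial')
c=snap('top','top2'); P=cloud(c)
Q=P[140:290,120:280].reshape(-1,3); near=np.hypot(Q[:,0]-.5196,Q[:,1]-.129)<.125
r=Q[near&(np.abs(Q[:,2]-.09)<.008)]; print('rack rim z',np.median(r[:,2]))
h=Q[near&(Q[:,2]>.12)&(Q[:,2]<.14)]; m=h[:,:2]-h[:,:2].mean(0); w,V=np.linalg.eigh(m.T@m)
print('handle',np.median(h,0),np.degrees(np.arctan2(V[1,1],V[0,1])),len(h))
A=cv2.resize(c['color'][130:280,120:320],(800,600),interpolation=cv2.INTER_CUBIC);cv2.imwrite('pics/c4.png',A)
E
```

```text
down True 12.7 p [0.52   0.1289 0.1251] F [ 0.05 -0.31  3.93] M [0.028 0.087 0.006] open 0.0137
open 13.41 p [0.5191 0.1289 0.124 ] F [0.41 0.42 0.21] M [0.013 0.037 0.078] open 0.0451
above vial 15.17 p [ 0.6536 -0.0662  0.1601] F [-0.23  0.75  0.12] M [ 0.003  0.008 -0.014] open 0.045
rack rim z 0.08948575207062265
handle [nan nan nan] 90.0 0<stdin>:11: RuntimeWarning: Mean of empty slice.
  ret = um.true_divide(
  return _methods._mean(a, axis=axis, dtype=dtype,
```

View pics/c4.png

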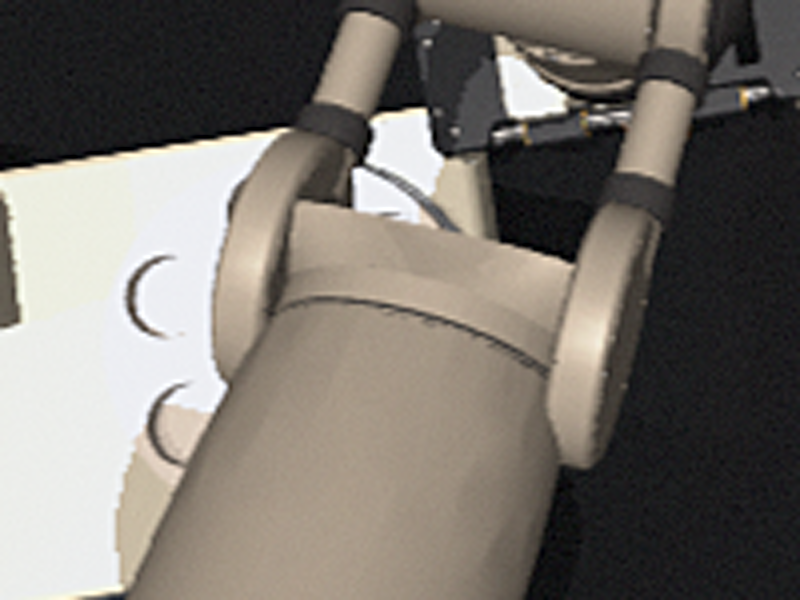

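It touched down at TCP z 0.1251, which puts the underside at 68 mm, and the rim reads 0.0895 m, so the rack is fully home. In the picture the arm hides most of the rack, but its wells show at (160,295) and (180,425). Now the vial.

```bash
python3 - <<'E'
from h import *
q=quat(np.radians(11.6)); v=[.6542,-.0675]
jaws.grip(.062,12)
manip.servo_line([*v,.12],v=.15,attitude=q)
print(manip.servo_line([*v,.046],v=.08,force_limit=6))
jaws.grip(0,12); rep('gripped')
manip.servo_line([*v,.06],v=.05); rep('up')
manip.servo_line([*v,.20],v=.15)
manip.servo_line([.5901,.1434,.20],v=.15); s=rep('over well')
c=snap('top','top3'); d=snap('side','side3')
A=cv2.resize(d['color'][200:350,220:420],(800,600),interpolation=cv2.INTER_CUBIC);cv2.imwrite('pics/c5.png',A)
E
```

```text
False
gripped 17.73 p [ 0.6543 -0.0675  0.0463] F [-1.18 -0.12  3.01] M [0.031 0.084 0.035] open 0.0395
up 18.17 p [ 0.6544 -0.0675  0.0605] F [ 0.59 -0.25 -1.04] M [-0.029  0.028  0.01 ] open 0.0398
over well 20.87 p [0.5904 0.1427 0.1999] F [-1.43 -1.09  0.2 ] M [ 0.026 -0.019 -0.017] open 0.04
```

View pics/c5.png

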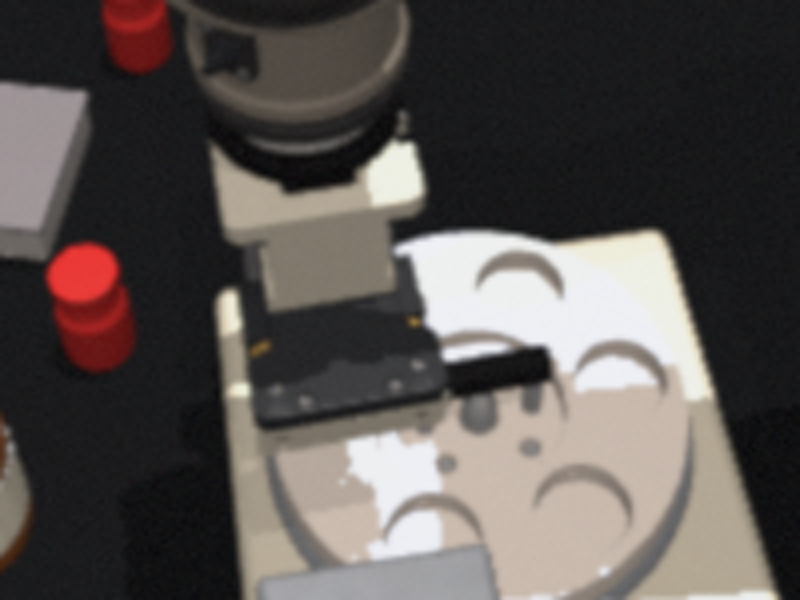

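The picture shows the rack seated, with the spindle through the bore at (478,410). The gripper, with the vial hidden behind it, is over the well on the bar's +x side. Next I'll lower the vial by force.

```bash
python3 - <<'E'
from h import *
w=[.5901,.1434]
manip.servo_line([*w,.142],v=.12); rep('mouth')
hit=manip.servo_line([*w,.125],v=.04,force_limit=4); s=rep(f'{hit}')
if not hit:
    hit=manip.servo_line([*w,.116],v=.015,force_limit=2.5); s=rep(f'floor {hit}')
E
```

```text
mouth 21.6 p [0.5905 0.1433 0.1425] F [ 0.25  0.42 -0.66] M [ 0.044 -0.011  0.013] open 0.0393
False 22.18 p [0.5901 0.1434 0.1248] F [ 0.07 -0.25 -0.5 ] M [ 0.016 -0.025 -0.034] open 0.0394
floor True 22.63 p [0.5904 0.1435 0.1189] F [-0.65  0.57  4.48] M [-0.008  0.083 -0.004] open 0.0388
```

The vial is on the well floor at TCP z 0.119, exactly as expected. Releasing and checking.

```bash
python3 - <<'E'
from h import *
w=[.5901,.1434]
jaws.grip(.056); rep('open')
manip.servo_line([*w,.26],v=.15)
manip.movep([.40,-.25,.28],quat(np.radians(11.6))); rep('away')
c=snap('top','top4'); snap('side','side4'); P=cloud(c)
Q=P[130:290,120:280].reshape(-1,3); near=np.hypot(Q[:,0]-.5196,Q[:,1]-.129)<.12
print('rim z',np.median(Q[near&(np.abs(Q[:,2]-.09)<.012)][:,2]))
h=Q[near&(Q[:,2]>.137)&(Q[:,2]<.16)]; print('cap',(h.min(0)+h.max(0))/2,len(h))
d=load('side4')
A=np.hstack([c['color'][130:280,120:270],d['color'][220:370,250:400]])
cv2.imwrite('pics/c6.png',cv2.resize(A,(800,400),interpolation=cv2.INTER_CUBIC))
E
```

```text
open 23.16 p [0.5897 0.1434 0.1181] F [-1.2   0.02  0.6 ] M [-0.024  0.01   0.014] open 0.0558
away 25.86 p [ 0.4005 -0.2495  0.2799] F [ 0.09  0.94 -0.26] M [-0.007 -0.029 -0.069] open 0.0564
rim z 0.08901549005808673
cap [0.59104877 0.14119273 0.14313802] 249
```

View pics/c6.png

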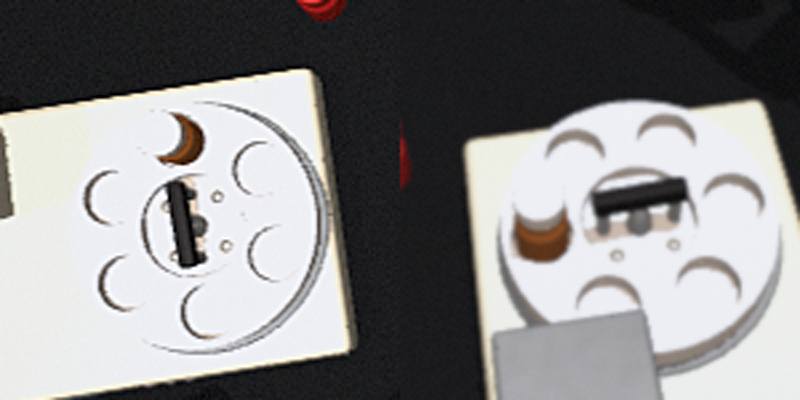

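The rack is home: pins show in its holes at (217,196) and (226,245), and the rim is level. The vial stands upright in its well, with its cap top near the expected 0.145 m, and the robot is clear of everything.

```bash
python3 -c "
from h import *
print(manip.hand_in())"
```

```text
the job is handed in; nothing more can be done
None
```

The job is done and handed in at about 26 s of the 59 s allowed: the rack is fully home on the four drive pins, the wide vial stands upright in one of its wells, and the robot is clear of everything.

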